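Lever open the findings case with the palette knife

TASK

Take the palette knife from its rest, slip its blade down through the window of the sliding guard and under the front edge of the sunken lid, and lever the lid up with the knife alone (the gripper must not touch the lid) until it stands open, about upright. Then lay the knife back on its rest the way it lay, leaving the lid standing open and everything else on the bench where it was.

Things in the scene. Friction and masses are not known exactly. Their poses are not given: they have to be found in the camera images.
- case: Findings case, white, fixed to the bench: 150 mm deep (x), 120 wide (y), 55 high; origin at the centre of its underside, front is its -x side, z up. Seen from the front along x: front wall x -75 to -69 mm (top at height 50), a trough (floor at height 20), then the sunken lid from x -47. Under the lid's front edge is a hollow 12 mm deep, to a wall at x -35.
- case_lip (a point): Middle of the front wall's inner top edge (case x -69 mm, height 50), case axes: the fulcrum. The shut lid's lower front edge lies 22 mm behind it and 4 mm lower, so the blade must slope down over this edge, by about 30 to 40 degrees (35 is best), to get into the hollow under the lid.
- case_trough (a point): Middle of the trough (case x -58, y 0, height 50 mm), case axes. A white guard slides in it along y: two solid bars, each 54 mm long, tops flush at height 50, with one open window 36 mm wide between; only there the blade goes down. The window's middle is anywhere from y -26 to +26 and is not reported: look (the bars' ends stick out at the sides) or feel. 25 N shifts the guard.
- lid (a joint): Angle of the lid, rad: 0 shut, grows as the front edge rises, 1.57 upright, stop at 1.75. Stiff hinge (about 0.17 N m): it stays at any angle. The lid is a plain pale-green plate without handle, 113 mm (case x -47 to +66) by 100 by 4 thick, sunk between the side walls; shut, its underside is at height 46, its top at 50.
- case_hinge (a point): Middle of the lid's hinge axis (case x +67, y 0, height 48 mm), case axes; the axis runs along y, at half the lid's thickness.
- lid_edge (a point): Middle of the lid's free front edge, at half its thickness; its axes turn with the lid (x from the free edge towards the hinge, z out of the lid's top).
- knife_grip (a point): Palette knife, the gripping point: centre of the handle's thickness, 45 mm behind the ferrule's front end. x points along the knife to the blade's tip, z up as it lies on the rest. Wooden handle 14 mm wide (y), 16 high (z), from x -60 to +30; ferrule to x +45; stiff steel blade x +44 to +100, 14 wide, 2.5 thick, centred on the same axis. 60 g.
- knife_tip (a point): The tip of the blade, on its centre line, 100 mm ahead of knife_grip; same axes.
- rest: Wooden knife rest, 120 x 46 mm, base 6 mm thick, fixed; origin at the centre of its underside; x along the knife. Two saddles (8 mm thick in x, at x -45 and +22 mm, tops at height 22) with ears (to height 30, inner faces 22 mm apart) carry the handle: the knife lies with knife_grip above the origin to about 5 mm, at height 30. Between the saddles the handle is free to be gripped from above.
- tape: Bystander: wide roll of paper tape lying flat, 100 mm across, 45 high; origin at the centre of its underside.
- glue: Bystander: milky glue bottle with pointed nozzle, 54 mm across, 150 high; origin at the centre of its underside.
- phone: Bystander: black phone lying flat, 75 x 155 x 10 mm; origin at the centre of its underside.
- pliers: Bystander: pliers lying flat, 165 mm long, 14 mm high; origin at the centre of its underside.
- jar: Bystander: white cup 72 mm across, 90 high; origin at the centre of its underside.
- tin: Bystander: small flat aluminium tin, 42 mm across, 20 high; origin at the centre of its underside.

How it is judged:
By the outcome, as a careful person would: the job done as asked, in the order asked, and still so for the second after the job is handed in, with the robot touching nothing.
It also fails if it takes over 61 s, if anything falls off the work surface, if the arm or the gripper's body presses on something with over 40 N, if the wrist force passes 120 N, or if a joint passes its speed limit or range.

ROBOT

A 6-joint arm with a two-finger parallel gripper is mounted at the origin on the work surface. World frame = base frame: x ahead of the robot, y to its left, z up, the work surface at z = 0. Lengths are in m, angles in rad, forces in N, time in s.
With the tool pointing down it reaches from about 0.275 to 1 m from the base axis. Payload 8.4 kg.
Tool frame: the origin (TCP) lies on the centre line of the jaws, within the pads' length; the fingertips stand 17 mm ahead of it and the grasp point (between the pads) lies 2 mm behind it (bot.tcp_to_tips is the y of the fingertips in the tool frame, in m); y points along the fingers, z is the direction in which the jaws open and shut, and the axes are right-handed (so a half turn about y gives the same grasp; the last joint's range is limited). The gripper opens to 85 mm and grips with 20 to 120 N. Pads are 22 mm wide; open, the fingers measure 114 mm over their backs; the gripper's body (76 mm by 85 mm) begins 54 mm behind the grasp point. The pads swing forward as they close: fully open they stand 13 mm farther back than shut.
Start: joints at [1.256, 0.353, 1.633, -0, 1.155, -0.002], TCP at [0.192, 0.595, 0.248] pointing down, gripper open.
Joint ranges: [-2.63, 2.63], [-0.92, 2.1], [0.06, 2.66], [-1.3, 4.44], [0, 2.69], [-3.02, 3.02]. Speed limits (rad/s): [2.22, 2.22, 2.79, 3.14, 3.14, 3.14].

INTERFACE

Orientations are given as a unit quaternion [x, y, z, w].
In Python, from workcell import bot, hand, kinematics, get_obs, vision, hand_in gives the robot as it stands. The module is installed in compiled form; this text tells all that it offers. Calls block until the motion is done:
- bot.reach(position, orientation): joint-space move of the TCP to a pose.
- bot.servo_line(position, ori=None, velocity=0.15): straight line of the TCP; ori=None keeps the orientation; velocity is the mean speed in m/s.
- bot.goto_joints(angles): joint-space move.
- hand.move_gripper(opening, strength=None): finger opening in m; strength is the grip in N (None keeps the last); returns when the fingers have stopped.
- bot.dwell(seconds).
- kinematics.solve_ik(position, orientation): joint angles nearest the present ones, or None.
- get_obs(): the state.
- vision.read_camera(name): name is "scene" or "top"; returns a dict with "frame" (400x640x3 uint8, red, green, blue), "intrinsics" (3x3 intrinsics, pixels), "view" (4x4, takes a point from world to camera coordinates). Camera axes: x right, y down, z forward; pixel columns grow to the right and rows downward; lengths in m; the calibration is good to about 2 mm. A picture is of the moment at which its call begins. There is no depth.
A pose or a line that the arm cannot do raises bot.IKError and nothing moves.
- hand_in(): hands the job in, once; it reports no verdict.
The state is a dict: "time_s": time; "joint_pos": joint angles; "joint_vel": joint speeds; "joint_efforts": joint torques, N m; "position": TCP position; "orientation": TCP orientation; "wrist_force": force on the tool from outside, world axes, zero at the start; "ft_torque": the same for the moment, N m; "gripper_width": finger opening in m.
Only numpy, scipy, OpenCV 4.12 (cv2) and the standard library are available. Lean on these libraries where they do the work, as an engineer would, in place of code of your own. Each camera call takes 0.05 s, during which the arm holds its last target.

## Working session

There is one attempt and no reset: what is moved stays moved. The work goes in short steps, each a Python script; the robot and the scene stay as the last script left them, time stands still between calls to the robot, and variables do not carry over. Pictures are saved under pics/ and viewed, and the job is handed in when it is done.

```bash
mkdir -p pics; python3 - <<'E'
from workcell import *
import cv2,numpy as np
print(get_obs()); print(bot.tcp_to_tips)
for n in("scene","top"):
    r=vision.read_camera(n); cv2.imwrite(f"pics/{n}0.png",r["frame"][:,:,::-1]); print(n,r["intrinsics"],r["view"])
    np.savez(f"{n}0.npz",**r)
E
```

```text
{'time_s': 0.0, 'joint_pos': array([ 1.25558761e+00,  3.53655236e-01,  1.63416266e+00,  2.19953503e-06,
        1.15518323e+00, -2.41054544e-03]), 'joint_vel': array([ 0.00186363,  0.00086857,  0.0012846 , -0.00062175,  0.00307641,
       -0.00137385]), 'joint_efforts': array([-2.63046577e-04, -6.05267930e+01, -3.42062330e+01, -6.96903868e-06,
        9.63992381e-03, -2.82878045e-05]), 'position': array([0.19218821, 0.59422972, 0.24754503]), 'orientation': array([ 0.69896761, -0.11022029,  0.11006138, -0.69798443]), 'wrist_force': array([-0.40232919,  0.93689341,  1.21163489]), 'ft_torque': array([-0.02596154, -0.01863647,  0.00886753]), 'gripper_width': 0.08567138911559972}
0.017
scene [[512.93432887   0.         322.94816128]
 [  0.         512.93432887 206.14482322]
 [  0.           0.           1.        ]] [[ 0.70227681  0.71181547  0.01122529 -0.39428943]
 [ 0.56942005 -0.55218604 -0.60897569 -0.29986581]
 [-0.42727987  0.43406141 -0.79310945  1.65843445]
 [ 0.          0.          0.          1.        ]]
top [[372.84536549   0.         322.09233621]
 [  0.         372.84536549 198.60876766]
 [  0.           0.           1.        ]] [[ 0.004461   -0.99956413 -0.02918314  0.00883554]
 [-0.99511587 -0.00155947 -0.09870148  0.57527754]
 [ 0.09861294  0.02948091 -0.99468908  0.94672857]
 [ 0.          0.          0.          1.        ]]
```

View pics/scene0.png

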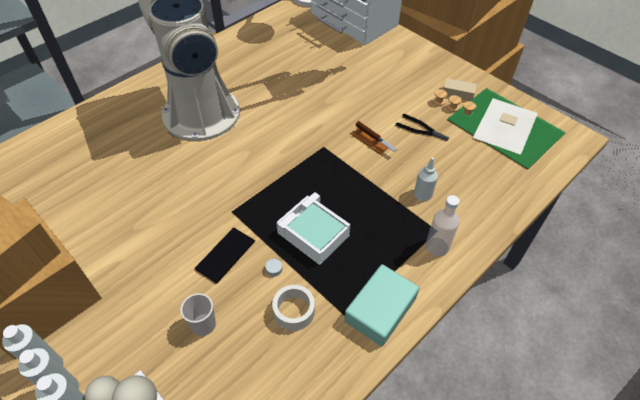

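View pics/top0.png

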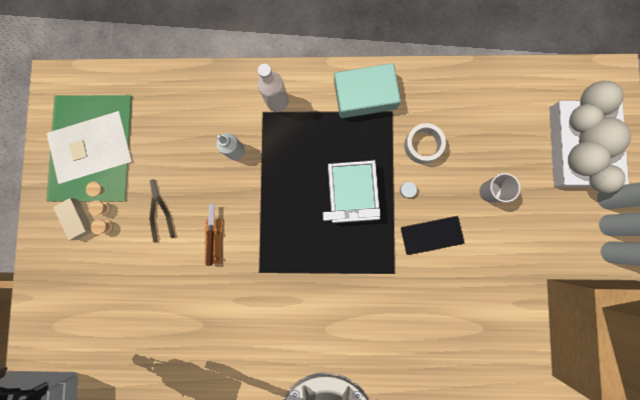

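The top view shows the case around (354,190) with its front towards the robot, and the guard sticking out at its left (about 325,215). The knife is on its rest near (212,235), tip away from the robot. I'll zoom in for measurement.

```bash
python3 - <<'E'
import cv2
t=cv2.imread("pics/top0.png"); s=cv2.imread("pics/scene0.png")
def crop(im,x0,y0,x1,y1,k,n):
    c=cv2.resize(im[y0:y1,x0:x1],None,fx=k,fy=k,interpolation=cv2.INTER_CUBIC)
    for x in range(x0-x0%-10,x1,10):
        cv2.line(c,((x-x0)*k,0),((x-x0)*k,6),(0,0,255),1); cv2.putText(c,str(x),((x-x0)*k,16),0,.33,(0,0,255),1)
    for y in range(y0-y0%-10,y1,10):
        cv2.line(c,(0,(y-y0)*k),(6,(y-y0)*k),(0,0,255),1); cv2.putText(c,str(y),(8,(y-y0)*k+4),0,.33,(0,0,255),1)
    cv2.imwrite(n,c)
crop(t,315,150,390,230,7,"pics/tc.png"); crop(t,190,195,240,275,7,"pics/tk.png")
crop(s,265,185,360,270,7,"pics/sc.png"); crop(s,340,110,410,165,8,"pics/sk.png")
E
```

```text
(no output)
```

View pics/tc.png

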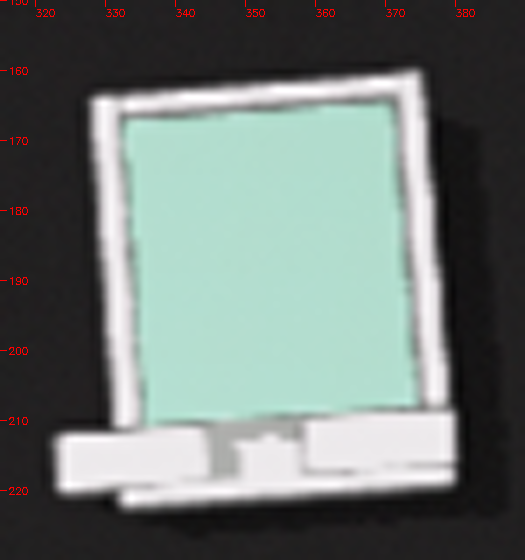

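View pics/tk.png

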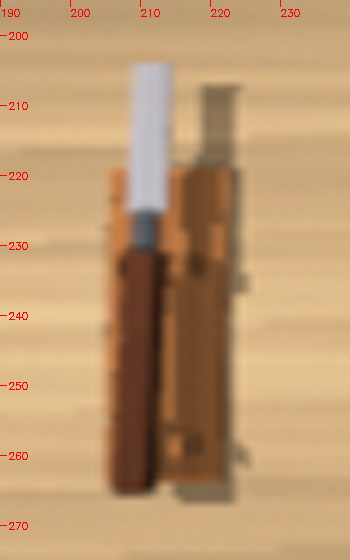

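View pics/sc.png

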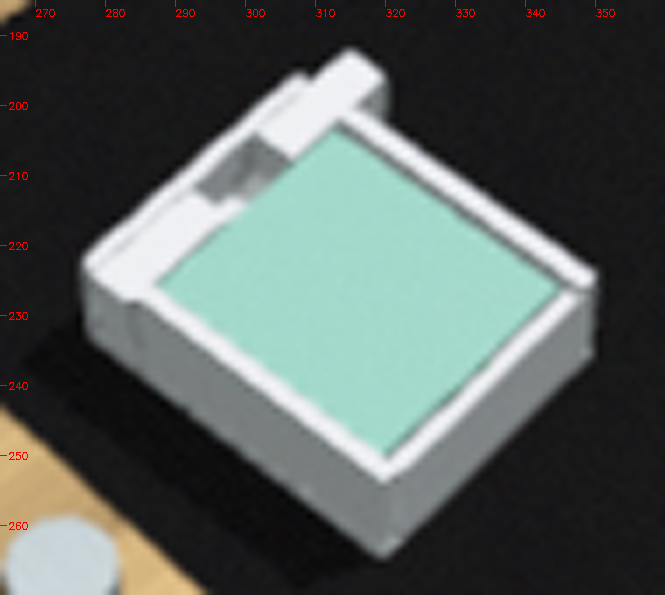

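View pics/sk.png

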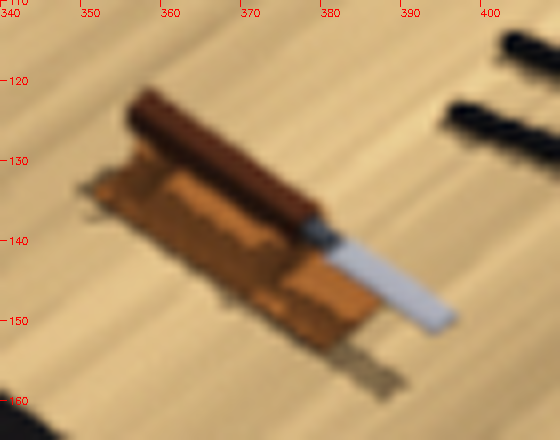

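```bash
cat > fit.py <<'E'
import numpy as np
from scipy.optimize import least_squares
C={n:np.load(n+"0.npz") for n in("top","scene")}
def proj(n,P):
    P=np.atleast_2d(P); V=C[n]["view"]; q=P@V[:3,:3].T+V[:3,3]; p=q@C[n]["intrinsics"].T; return p[:,:2]/p[:,2:]
def place(v,P):
    c,s=np.cos(v[2]),np.sin(v[2]); P=np.atleast_2d(P)/1000.
    return np.c_[v[0]+c*P[:,0]-s*P[:,1],v[1]+s*P[:,0]+c*P[:,1],P[:,2]]
E
cat > f1.py <<'E'
from fit import *
for n in C:
    V=C[n]["view"]; print(n,"cam",-V[:3,:3].T@V[:3,3])
T=lambda l:np.array(l,float)/7+[315,150]-.5
S=lambda l:np.array(l,float)/7+[265,185]-.5
tp=T([(90,97),(422,70),(120,508),(456,484),(122,117),(395,98),(418,408),(143,425)])
tP=[(75,60,55),(75,-60,55),(-75,60,50),(-75,-60,50),(66,50,50),(66,-50,50),(-47,-50,50),(-47,50,50)]
sp=S([(385,478),(597,275),(85,262),(338,122),(155,285),(383,455),(560,290)])
sP=[(75,-60,55),(75,60,55),(-75,-60,50),(-47,50,50),(-47,-50,50),(66,-50,50),(66,50,50)]
for use in("ts","t","s"):
    f=lambda v:np.r_[(proj("top",place(v,tP))-tp).ravel() if "t" in use else [],(proj("scene",place(v,sP))-sp).ravel() if "s" in use else []]
    r=least_squares(f,[.5,-.07,0],loss="soft_l1"); print(use,r.x,np.round(r.fun.reshape(-1,2),1).tolist())
    if use=="ts": v=r.x
# guard: w
tg=T([(55,435),(57,493),(210,428),(212,478),(302,418),(305,472),(456,410),(456,466)])
o=[90-18+0]
gy=[72,72,18,18,-18,-18,-72,-72]
for use in ("t","s"):
  for y,p in zip(gy,tg):
    pass
# solve window offset from each top point: invert ray at z=.05
def ray(n,p,z):
    V=C[n]["view"];R=V[:3,:3];c=-R.T@V[:3,3]; d=R.T@np.linalg.solve(C[n]["intrinsics"],[p[0],p[1],1]); return c+d*(z-c[2])/d[2]
def tocase(P): 
    c,s=np.cos(v[2]),np.sin(v[2]); d=P[:2]-v[:2]; return np.array([c*d[0]+s*d[1],-s*d[0]+c*d[1]])*1000
for y,p in zip(gy,tg):
    q=tocase(ray("top",p,.05)); print("top",y,np.round(q,1),"w",round(q[1]-y,1))
for y,p in zip([72,72,18,18,-18,-18],S([(350,48),(388,78),(258,133),(292,160),(192,195),(222,213)])):
    q=tocase(ray("scene",p,.05)); print("scene",y,np.round(q,1),"w",round(q[1]-y,1))
T=lambda l:np.array(l,float)/7+[190,195]-.5
S=lambda l:np.array(l,float)/8+[340,110]-.5
tp=T([(132,63),(170,63),(130,210),(165,210),(122,250),(165,250),(112,492),(155,492)])
tP=[(100,7,30),(100,-7,30),(44,7,30),(44,-7,30),(30,7,38),(30,-7,38),(-60,7,38),(-60,-7,38)]
sp=S([(433,333),(458,317),(130,105),(150,88),(300,220),(322,205)])
sP=[(100,-7,30),(100,7,30),(-60,-7,38),(-60,7,38),(30,-7,38),(30,7,38)]
for use in("ts","t","s"):
    f=lambda v:np.r_[(proj("top",place(v,tP))-tp).ravel() if "t" in use else [],(proj("scene",place(v,sP))-sp).ravel() if "s" in use else []]
    r=least_squares(f,[.4,.3,0],loss="soft_l1"); print("knife",use,r.x,np.round(r.fun.reshape(-1,2),1).tolist())
E
python3 f1.py
```

```text
top cam [ 0.4790687  -0.0181816   0.99873916]
scene cam [ 1.15626558 -0.6047828   1.13713507]
ts [ 0.59335136 -0.06894873  0.07193069] [[0.2, -0.1], [-0.5, 0.4], [-0.0, -0.4], [-0.8, -0.2], [-0.3, 0.6], [-0.5, 0.5], [-0.2, -0.1], [-0.2, 0.2], [-0.3, 0.8], [0.1, 0.4], [-0.5, 0.1], [-0.4, 0.9], [-0.1, 0.3], [-0.0, 0.5], [0.2, -0.2]]
t [ 0.59364773 -0.06969685  0.07235433] [[0.4, -0.2], [-0.2, 0.3], [0.3, -0.5], [-0.5, -0.3], [-0.0, 0.5], [-0.2, 0.4], [0.1, -0.2], [0.1, 0.1]]
s [ 0.59267797 -0.06770745  0.06981137] [[-0.2, 0.3], [0.3, 0.0], [-0.3, -0.3], [-0.2, 0.5], [0.1, -0.1], [0.1, 0.1], [0.3, -0.6]]
top 72 [-47.9  81.7] w 9.7
top 72 [-69.   82.4] w 10.4
top 18 [-49.2  25.3] w 7.3
top 18 [-67.4  25.9] w 7.9
top -18 [-47.9  -8.3] w 9.7
top -18 [-67.6  -7.9] w 10.1
top -72 [-48.9 -64.1] w 7.9
top -72 [-69.1 -62.5] w 9.5
scene 72 [-69.3  83.5] w 11.5
scene 72 [-48.3  82.2] w 10.2
scene 18 [-67.5  28.8] w 10.8
scene 18 [-49.1  27.8] w 9.8
scene -18 [-66.   -9.6] w 8.4
scene -18 [-51.8  -8.2] w 9.8
knife ts [0.46199424 0.30224455 0.00191378] [[0.2, -0.1], [0.1, -0.1], [-0.2, 0.2], [0.1, 0.2], [-0.3, -0.2], [-1.1, -0.2], [0.0, 0.4], [-0.7, 0.4], [0.4, 0.7], [0.3, 0.3], [-0.9, 0.3], [-0.3, 0.3], [-0.4, 0.8], [-0.0, 0.4]]
knife t [0.46223286 0.30143754 0.0101355 ] [[0.2, -0.2], [0.0, -0.2], [-0.0, 0.1], [0.3, 0.1], [-0.1, -0.2], [-0.8, -0.3], [0.5, 0.3], [-0.2, 0.3]]
knife s [ 0.46086848  0.3044583  -0.01257425] [[0.3, 0.4], [0.2, 0.0], [-0.5, -0.4], [0.1, -0.4], [-0.3, 0.3], [0.1, -0.0]]
```

```bash
cat > h.py <<'E'
from workcell import *
import numpy as np, cv2
from scipy.spatial.transform import Rotation as R
CASE=np.array([.5933,-.0690,.0]); YAW=.0719; WY=.0096
D=.105   # grip to tip along knife
def ori(yaw,pitch,s=1):
    """pitch>0: knife tip up. knife x dir k; tool y = finger dir"""
    Rz=R.from_euler('z',yaw).as_matrix()
    k=Rz@[np.cos(pitch),0,np.sin(pitch)]; f=Rz@[np.sin(pitch),0,-np.cos(pitch)]; z=s*(Rz@[0,1,0])
    return R.from_matrix(np.c_[np.cross(f,z),f,z]).as_quat(),k,f
S=1; GOFF=.001  # knife axis relative to TCP along finger dir (axis = TCP + GOFF*f)
def tip_pose(cx,cz,pitch,cy=WY,dyaw=0.):
    """case-frame tip axis position in mm -> TCP pose"""
    q,k,f=ori(YAW+dyaw,pitch,S); c,s=np.cos(YAW),np.sin(YAW); x=cx/1000
    P=CASE+[c*x-s*cy,s*x+c*cy,cz/1000]
    return P-D*k-GOFF*f,q
def pic(n,tag,box=None,k=1):
    im=vision.read_camera(n)["frame"][:,:,::-1]; np.save(f"{n}_{tag}.npy",im)
    if box: x0,y0,x1,y1=box; im=cv2.resize(im[y0:y1,x0:x1],None,fx=k,fy=k,interpolation=cv2.INTER_CUBIC)
    cv2.imwrite(f"pics/{n}_{tag}.png",im)
def st(m=""):
    o=get_obs(); print(m,"t",round(o["time_s"],2),"p",o["position"].round(4),"F",o["wrist_force"].round(1),"T",o["ft_torque"].round(2),"w",round(o["gripper_width"],4)); return o
E
python3 - <<'E'
from h import *
import h
print(R.from_quat(get_obs()["orientation"]).as_matrix().round(2))
for s in(1,-1):
    q=ori(.002,0,s)[0]; print(s,"rest",kinematics.solve_ik([.457,.3022,.029],q),kinematics.solve_ik([.457,.3022,.16],q))
    h.S=s
    for a in[(-70,75,-.61),(-38,31,-.61),(-38,51,0),(-36,60,0),(60,148,0)]:
        p,q=tip_pose(*a); print(a,p.round(3),kinematics.solve_ik(p,q))
E
```

```text
[[ 0.95 -0.    0.31]
 [-0.31 -0.    0.95]
 [-0.   -1.   -0.  ]]
1 rest [ 5.81518721e-01  5.39268448e-01  1.94395128e+00 -4.44089210e-16
  6.58372927e-01 -9.91277606e-01] [ 5.81518721e-01  3.37991945e-01  1.87874569e+00 -4.44089210e-16
  9.24855015e-01 -9.91277606e-01]
(-70, 75, -0.61) [ 0.438 -0.071  0.136] [-0.09384738  0.55295689  1.75174267 -0.09546365  1.44101601 -1.69466749]
(-38, 31, -0.61) [ 0.469 -0.068  0.092] [-0.08582137  0.65159732  1.69135998 -0.0913809   1.40347138 -1.68516372]
(-38, 51, 0) [ 0.45  -0.07   0.052] [-1.56963677e-01  4.00599143e-01  2.13422300e+00 -4.44089210e-16
  6.06770514e-01 -1.79966000e+00]
(-36, 60, 0) [ 0.452 -0.07   0.061] [-1.55971440e-01  3.84876768e-01  2.12658272e+00 -4.44089210e-16
  6.30133162e-01 -1.79866777e+00]
(60, 148, 0) [ 0.548 -0.063  0.149] [-1.16621327e-01  3.57578852e-01  1.87940557e+00 -4.44089210e-16
  9.04608228e-01 -1.75931765e+00]
-1 rest [ 5.81518721e-01  5.39268448e-01  1.94395128e+00 -4.44089210e-16
  6.58372927e-01  2.15031505e+00] [ 5.81518721e-01  3.37991945e-01  1.87874569e+00 -4.44089210e-16
  9.24855015e-01  2.15031505e+00]
(-70, 75, -0.61) [ 0.438 -0.071  0.136] [-0.09384738  0.55295689  1.75174267 -0.09546365  1.44101601  1.44692517]
(-38, 31, -0.61) [ 0.469 -0.068  0.092] [-0.08582137  0.65159732  1.69135998 -0.0913809   1.40347138  1.45642893]
(-38, 51, 0) [ 0.45  -0.07   0.052] [-1.56963677e-01  4.00599143e-01  2.13422300e+00 -4.44089210e-16
  6.06770514e-01  1.34193265e+00]
(-36, 60, 0) [ 0.452 -0.07   0.061] [-1.55971440e-01  3.84876768e-01  2.12658272e+00 -4.44089210e-16
  6.30133162e-01  1.34292489e+00]
(60, 148, 0) [ 0.548 -0.063  0.149] [-1.16621327e-01  3.57578852e-01  1.87940557e+00 -4.44089210e-16
  9.04608228e-01  1.38227500e+00]
```

```bash
sed -i 's/GOFF=.001/GOFF=-.001/' h.py; python3 - <<'E'
from h import *
q=ori(.002,0)[0]
hand.move_gripper(.05,80)
bot.reach([.457,.3022,.11],q); st()
bot.servo_line([.457,.3022,.029],velocity=.12); st("down")
hand.move_gripper(.0,80); st("grip")
bot.servo_line([.457,.3022,.13],velocity=.12); st("up")
pic("top","g",(180,170,260,290),5); pic("scene","g",(310,80,430,170),6)
E
```

```text
t 2.08 p [0.4571 0.303  0.1104] F [-0.3  0.7  0.2] T [-0.03  0.03  0.  ] w 0.0499
down t 2.91 p [0.4573 0.3026 0.0294] F [ 0.7 -0.2 -0.7] T [-0.01  0.01 -0.02] w 0.0499
grip t 3.33 p [0.4575 0.3026 0.0299] F [-0.7  1.1  6.5] T [ 0.04  0.19 -0.01] w 0.0125
up t 4.32 p [0.4565 0.3019 0.1294] F [ 0.5 -0.5 -0.5] T [-0.03 -0.02  0.02] w 0.0129
```

View pics/top_g.png

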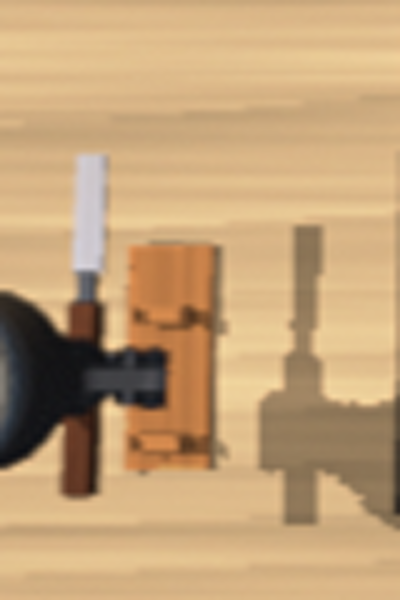

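View pics/scene_g.png

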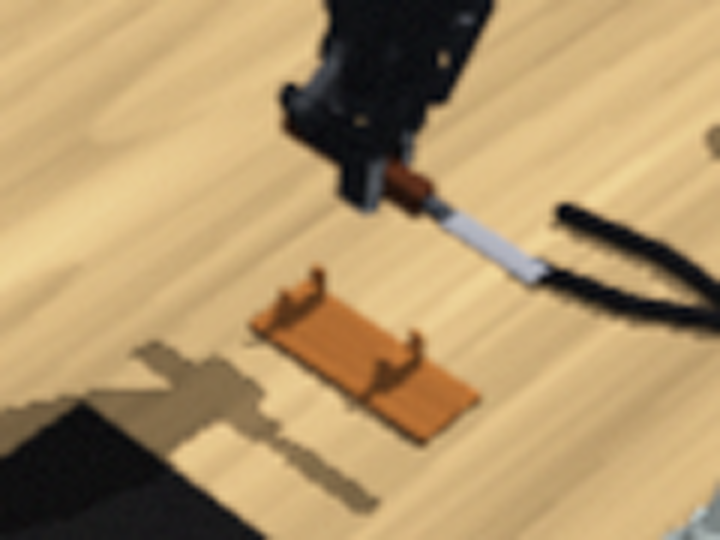

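```bash
cat > tri.py <<'E'
from fit import *
def tri(pt,ps):
    f=lambda P:np.r_[(proj("top",P)-pt).ravel(),(proj("scene",P)-ps).ravel()]
    r=least_squares(f,[.5,.1,.1]); return r.x.round(4),r.fun.round(2)
E
python3 - <<'E'
from tri import *
T=lambda p:np.array(p)/5+[180,170]-.5
S=lambda p:np.array(p)/6+[310,80]-.5
print(tri(T((92,155)),S((533,274)))); print(tri(T((87,271)),S((441,217))))
for p in([.562,.302,.13],[.506,.302,.13]): print(proj("top",p)*1,proj("scene",p), T((92,155)),S((533,274)))
E
```

```text
(array([0.5594, 0.2993, 0.1339]), array([ 0.24,  0.2 ,  0.36, -0.11]))
(array([0.5043, 0.2988, 0.134 ]), array([ 0.55,  0.45,  0.84, -0.23]))
[[197.63915967 199.75903703]] [[399.84393688 126.07094929]] [197.9 200.5] [398.33333333 125.16666667]
[[196.74850062 223.4787722 ]] [[384.87171159 116.24909219]] [197.9 200.5] [398.33333333 125.16666667]
```

The knife is held level in the jaws, with its tip within 3 mm of where it should be. Next I'll hover it tilted above the window.

```bash
python3 - <<'E'
from h import *
q=ori(.002,0)[0]
p,q=tip_pose(-75,85,-.61); bot.reach(p,q); st()
p,q=tip_pose(-58,62,-.61); bot.servo_line(p,q,.12); o=st(); print(p, R.from_quat(o["orientation"]).as_matrix().round(3).tolist(),R.from_quat(q).as_matrix().round(3).tolist())
pic("top","h",(305,145,395,245),7); pic("scene","h",(255,160,365,260),7)
E
```

```text
t 5.82 p [ 0.4316 -0.0702  0.1443] F [-0.   0.1 -1.1] T [ 0.01 -0.35 -0.01] w 0.0128
 t 6.21 p [ 0.4481 -0.0692  0.1211] F [ 0.4 -0.5 -0.6] T [ 0.02 -0.3   0.04] w 0.0129
[ 0.44834814 -0.06981517  0.12133144] [[0.817, -0.572, -0.073], [0.06, -0.042, 0.997], [-0.574, -0.819, 0.0]] [[0.818, -0.571, -0.072], [0.059, -0.041, 0.997], [-0.573, -0.82, -0.0]]
```

View pics/top_h.png

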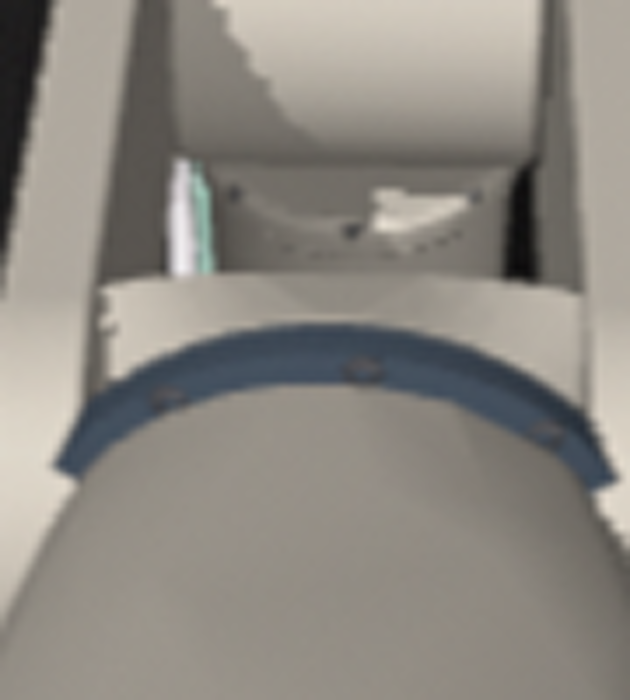

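View pics/scene_h.png

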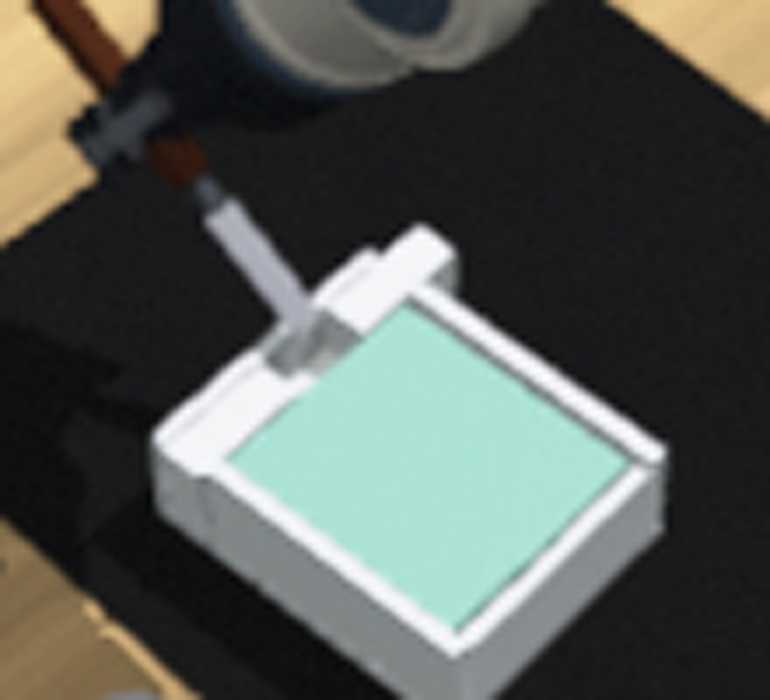

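```bash
python3 - <<'E'
from fit import *
v=[.5933,-.069,.0719]
for P in[(-58,9.6,62),(-58,9.6,50),(-60,9.6,60),(-58,6,60),(-58,14,60)]:
    print(P,((proj("scene",place(v,P))[0]+.5-[255,160])*7).round(0))
E
```

```text
(-58, 9.6, 62) [311. 332.]
(-58, 9.6, 50) [312. 351.]
(-60, 9.6, 60) [307. 332.]
(-58, 6, 60) [305. 341.]
(-58, 14, 60) [319. 328.]
```

```bash
python3 - <<'E'
from h import *
for a in[(-58,47.5),(-46,39.1),(-40,34.9)]:
    p,q=tip_pose(*a,-.61); bot.servo_line(p,q,.08); o=st(a); print((o["position"]-p).round(4))
pic("scene","i",(255,160,365,260),7)
E
```

```text
(-58, 47.5) t 6.64 p [ 0.4478 -0.0698  0.1064] F [ 0.1  0.1 -0.4] T [ 0.05 -0.29  0.06] w 0.0125
[-0.0005 -0.     -0.0004]
(-46, 39.1) t 6.97 p [ 0.4607 -0.0689  0.0981] F [-0.  -0.6 -1.3] T [ 0.02 -0.29  0.  ] w 0.0125
[ 0.0004  0.     -0.0004]
(-40, 34.9) t 7.22 p [ 0.4665 -0.0685  0.094 ] F [-0.1  0.9 -0.7] T [ 0.01 -0.39 -0.01] w 0.0126
[ 0.0002  0.     -0.0002]
```

View pics/scene_i.png

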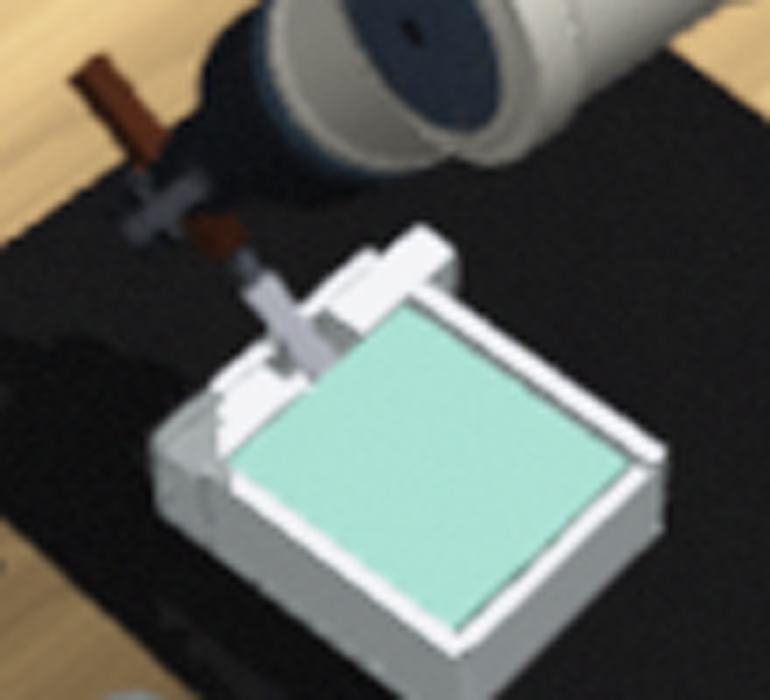

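```bash
python3 - <<'E'
from h import *
for x,z,a in[(-39,39.7,-.4),(-39,46.2,-.2),(-39,52.3,0),(-39,56.5,.13)]:
    p,q=tip_pose(x,z,a); bot.servo_line(p,q,.08); o=st((x,z,a)); print((o["position"]-p).round(4))
pic("scene","l",(255,160,365,260),7)
E
```

```text
(-39, 39.7, -0.4) t 7.64 p [ 0.4565 -0.0693  0.0807] F [ 0.5 -0.4 -0.9] T [ 0.01 -0.16  0.02] w 0.0125
[-0.0004 -0.0001  0.001 ]
(-39, 46.2, -0.2) t 8.01 p [ 0.4513 -0.0698  0.0666] F [-0.4 -0.9 -0.9] T [ 0.07 -0.11 -0.01] w 0.0127
[ 0.0004 -0.0001  0.0005]
(-39, 52.3, 0) t 8.39 p [ 0.4498 -0.0699  0.0516] F [0.2 0.5 0.2] T [ 0.05  0.03 -0.04] w 0.0124
[ 0.0009 -0.0001  0.0003]
(-39, 56.5, 0.13) t 8.7 p [ 0.4503 -0.0696  0.0419] F [-2.8  0.1  3.1] T [ 0.03  0.21 -0.  ] w 0.0127
[0.0003 0.0001 0.    ]
```

View pics/scene_l.png

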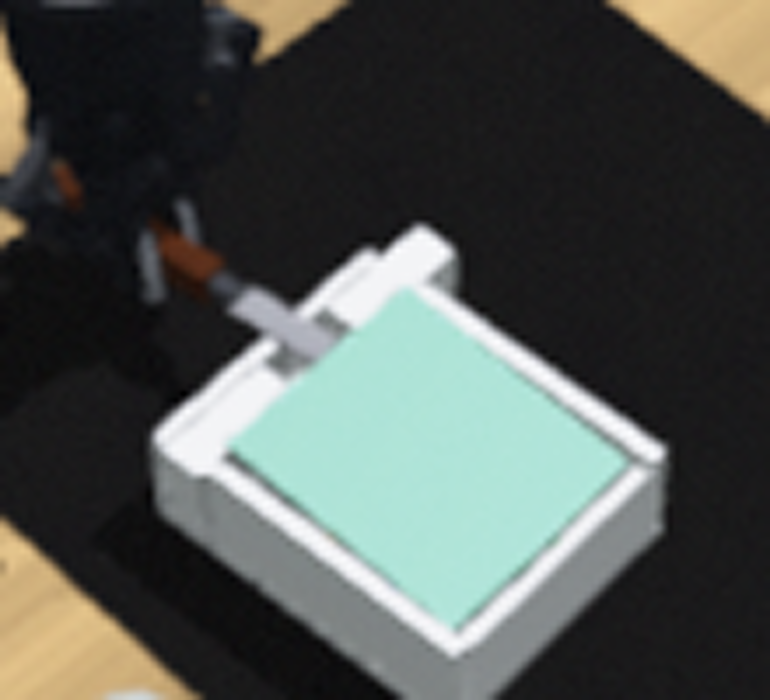

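```bash
python3 - <<'E'
from h import *
def arc(th,r=103): return 67-r*np.cos(th)-2*np.sin(th), 48+r*np.sin(th)-2*np.cos(th)-1.25
for th,a in[(.14,.08),(.22,0),(.4,0),(.6,0)]:
    x,z=arc(th); p,q=tip_pose(x,z,a); bot.servo_line(p,q,.08); o=st((th,a)); print((o["position"]-p).round(4))
pic("scene","m",(255,160,365,260),7)
E
```

```text
(0.14, 0.08) t 9.01 p [ 0.4553 -0.0695  0.0503] F [-1.  -0.2 -1.1] T [-0.06  0.1   0.03] w 0.0122
[ 0.0022 -0.0001  0.0005]
(0.22, 0) t 9.37 p [ 0.4545 -0.0693  0.0661] F [-0.5  0.1 -0.3] T [0.04 0.02 0.  ] w 0.0125
[ 0.0005  0.0001 -0.0002]
(0.4, 0) t 9.75 p [ 0.4593 -0.069   0.0839] F [-0.5 -0.3 -1.1] T [-0.05  0.04 -0.06] w 0.0129
[-0.     -0.     -0.0001]
(0.6, 0) t 10.16 p [ 0.4692 -0.0684  0.1024] F [-0.5 -0.5 -1.1] T [-0.01 -0.01  0.02] w 0.0126
[ 0.0004 -0.      0.0001]
```

View pics/scene_m.png

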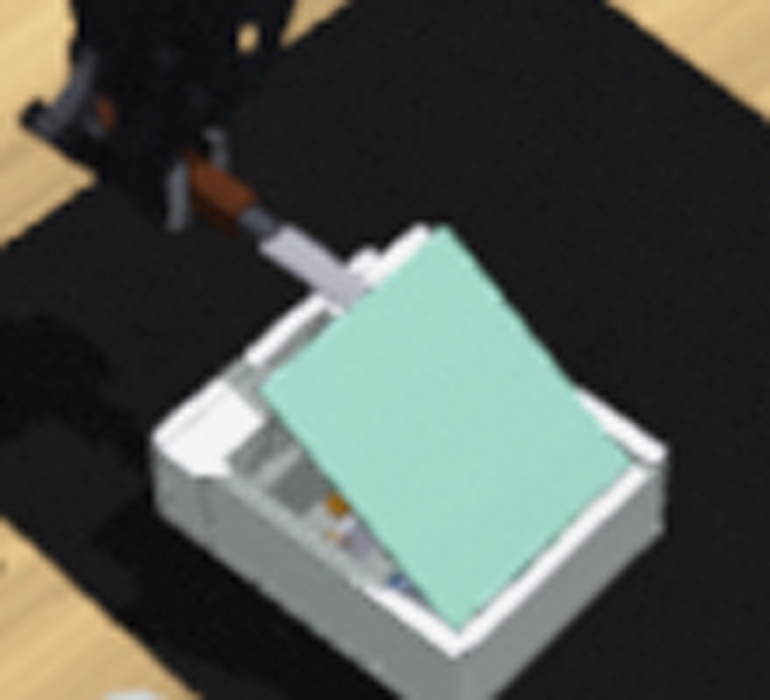

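```bash
python3 - <<'E'
from h import *
def arc(th,r=103): return 67-r*np.cos(th)-2*np.sin(th), 48+r*np.sin(th)-2*np.cos(th)-1.25
for th in(.8,1.0,1.2,1.4,1.57):
    x,z=arc(th); p,q=tip_pose(x,z,0); bot.servo_line(p,q,.09); o=st(th); print((o["position"]-p).round(4))
pic("scene","n",(255,120,365,260),5)
E
```

```text
0.8 t 10.58 p [ 0.4822 -0.0674  0.1184] F [-0.7  0.3 -1.4] T [ 0.01  0.01 -0.01] w 0.0125
[ 0.0005 -0.      0.0001]
1.0 t 10.96 p [ 0.498  -0.0663  0.1314] F [ 0.2 -0.2 -1.6] T [-0.01 -0.01 -0.03] w 0.0127
[ 0.0005 -0.      0.0001]
1.2 t 11.33 p [ 0.5159 -0.065   0.141 ] F [-0.7  0.4 -0.5] T [-0.04 -0.02  0.02] w 0.0121
[ 0.0002 -0.     -0.0001]
1.4 t 11.71 p [ 0.5354 -0.0636  0.1468] F [-0.3 -0.4 -0.9] T [-0.02  0.02 -0.04] w 0.0127
[ 0.0001 -0.     -0.0001]
1.57 t 12.05 p [ 0.5528 -0.0623  0.1486] F [-0.3  0.5 -0.4] T [-0.03 -0.01  0.03] w 0.0124
[ 0.0001  0.     -0.0001]
```

View pics/scene_n.png

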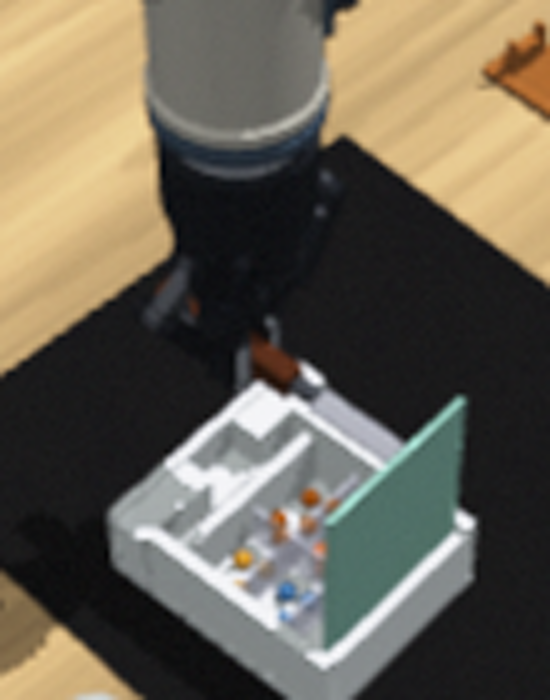

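```bash
python3 - <<'E'
from fit import *
v=[.5933,-.069,.0719]
for th in(1.3,1.4,1.5,1.57,1.65,1.75):
    c,s=np.cos(th),np.sin(th)
    # top-face (out of lid top) and underside corners
    P=[(67-113*c+o*2*s,y,48+113*s+o*2*c) for y in(-50,50) for o in(1,-1)]
    print(th,((proj("scene",place(v,P))+.5-[255,120])*5).round(0).tolist())
E
```

```text
1.3 [[281.0, 497.0], [275.0, 494.0], [418.0, 374.0], [412.0, 372.0]]
1.4 [[299.0, 507.0], [292.0, 503.0], [435.0, 383.0], [429.0, 380.0]]
1.5 [[316.0, 519.0], [310.0, 514.0], [453.0, 394.0], [447.0, 390.0]]
1.57 [[329.0, 528.0], [323.0, 523.0], [466.0, 402.0], [459.0, 398.0]]
1.65 [[344.0, 539.0], [337.0, 534.0], [480.0, 412.0], [474.0, 408.0]]
1.75 [[362.0, 554.0], [355.0, 548.0], [498.0, 427.0], [491.0, 421.0]]
```

```bash
python3 -c "
import cv2,numpy as np
im=np.load('scene_n.npy')[190:240,315:352]; cv2.imwrite('pics/lidz.png',cv2.resize(im,None,fx=12,fy=12,interpolation=cv2.INTER_NEAREST))"
```

```text
(no output)
```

View pics/lidz.png

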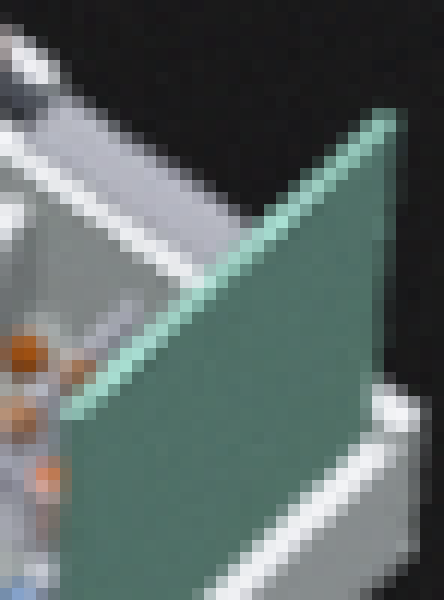

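Lid stands at about 1.56–1.57 rad. Now I'll back the knife off and return above the rest, at the same pose as in the earlier picture.

```bash
python3 - <<'E'
from h import *
x,z=65,147
p,q=tip_pose(0,z,0); bot.servo_line(p,q,.15)
p,q=tip_pose(-45,175,0); bot.servo_line(p,q,.15); st()
q=ori(.002,0)[0]; bot.reach([.457,.3022,.13],q); bot.dwell(.3); st()
pic("top","r",(180,170,260,290),5); pic("scene","r",(310,80,430,170),6)
pic("scene","r2",(255,160,365,260),7)
a=np.hstack([cv2.imread("pics/scene_g.png"),cv2.imread("pics/scene_r.png")]); b=np.hstack([cv2.imread("pics/top_g.png"),cv2.imread("pics/top_r.png")])
cv2.imwrite("pics/cmp_s.png",cv2.resize(a,(800,300))); cv2.imwrite("pics/cmp_t.png",b)
E
```

```text
t 13.18 p [ 0.4443 -0.0703  0.1743] F [-0.4 -0.3 -0.2] T [-0.02 -0.01 -0.04] w 0.0123
 t 14.88 p [0.4574 0.3016 0.1302] F [ 0.3 -0.  -0.7] T [ 0.    0.06 -0.01] w 0.0127
```

View pics/cmp_s.png

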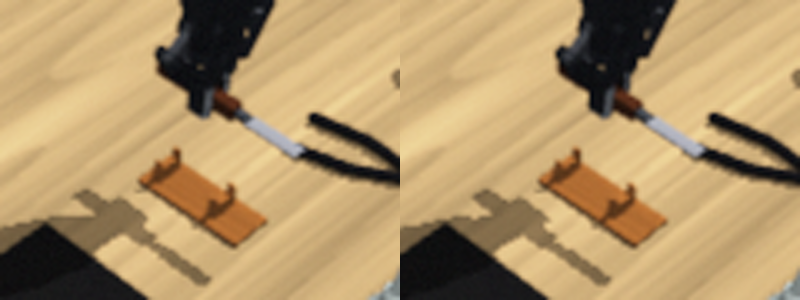

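View pics/cmp_t.png

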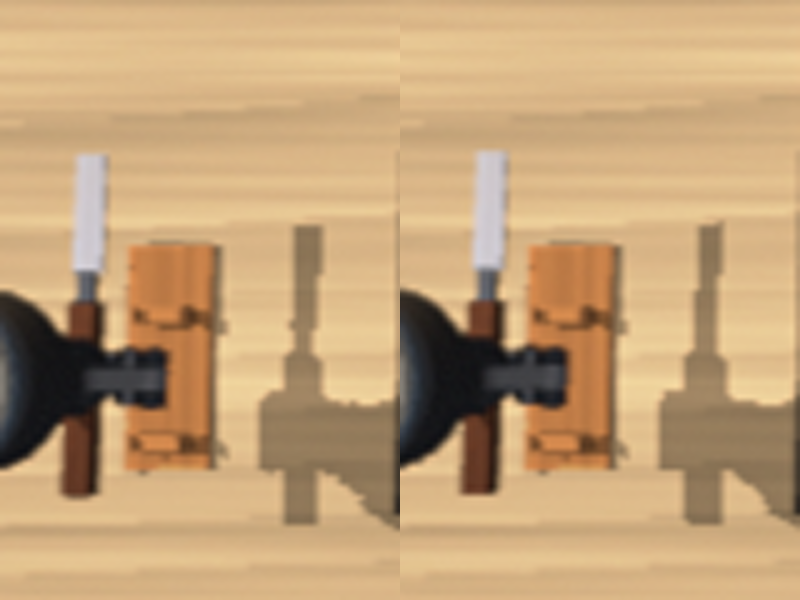

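View pics/scene_r2.png

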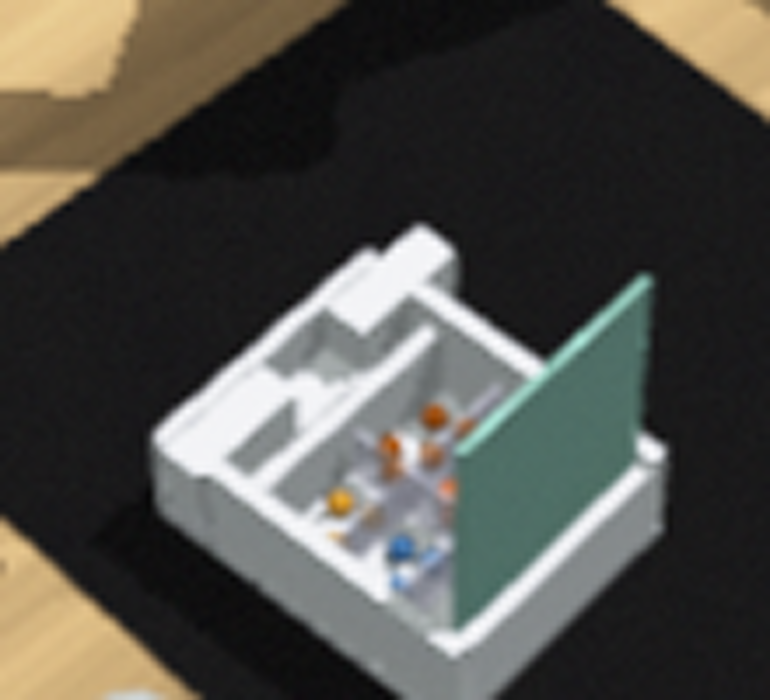

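The knife hasn't shifted in the grip, the lid stays upright and the guard hasn't moved. I'll lay the knife down.

```bash
python3 - <<'E'
from h import *
bot.servo_line([.457,.3022,.045],velocity=.12)
bot.servo_line([.457,.3022,.0292],velocity=.05); st("low")
hand.move_gripper(.05); bot.dwell(.2); st("open")
bot.servo_line([.457,.3022,.14],velocity=.1); 
bot.goto_joints([1.256,.353,1.633,0,1.155,-.002]); bot.dwell(.5); st("away")
pic("top","z"); pic("scene","z")
a=cv2.resize(np.load("top_z.npy")[195:275,190:240],None,fx=7,fy=7,interpolation=cv2.INTER_CUBIC)
cv2.imwrite("pics/endk.png",np.hstack([cv2.imread("pics/tk.png"),a]))
b=cv2.resize(np.load("scene_z.npy")[110:165,340:410],None,fx=5,fy=5,interpolation=cv2.INTER_CUBIC)
cv2.imwrite("pics/endks.png",np.hstack([cv2.resize(cv2.imread("pics/sk.png"),(350,275)),b]))
E
```

```text
low t 16.36 p [0.4574 0.3025 0.0299] F [-2.1 -1.9 11.9] T [-0.22  0.37  0.04] w 0.0125
open t 17.01 p [0.457  0.3022 0.0291] F [-1.2 -0.6  0.3] T [ 0.06  0.01 -0.  ] w 0.0501
away t 20.28 p [0.1923 0.595  0.2484] F [ 0.4  0.3 -0. ] T [0.02 0.01 0.01] w 0.05
```

View pics/endk.png

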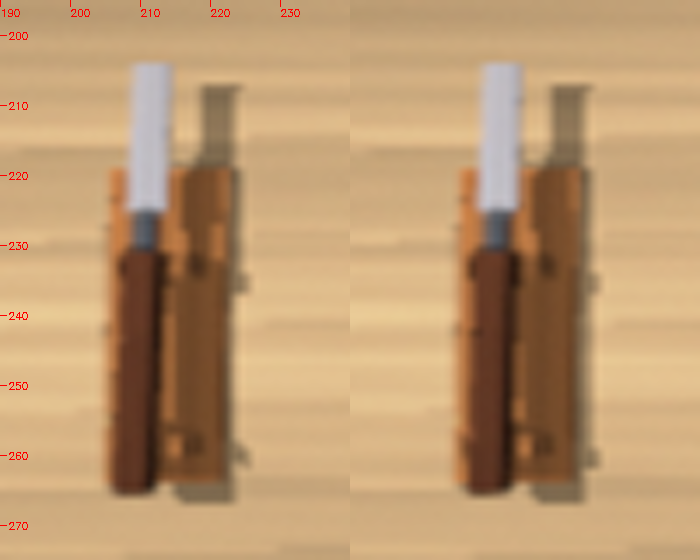

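View pics/endks.png

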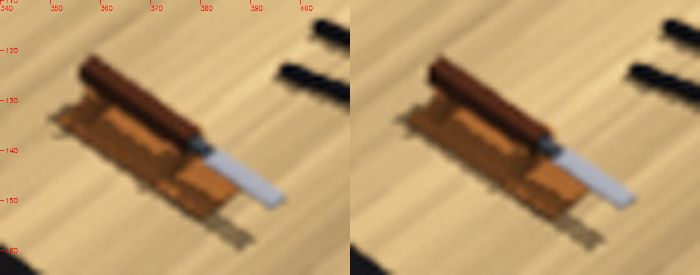

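View pics/scene_z.png

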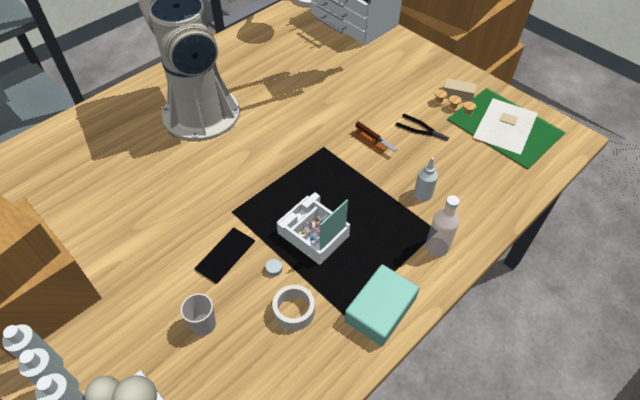

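View pics/top_z.png

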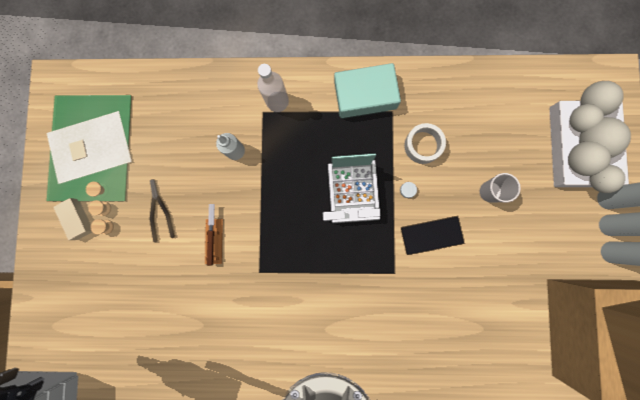

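The knife lies on its rest as before (tip at about (211,204) in the top view, within a pixel of its start), the lid is upright at (354,160), and nothing else has moved.

```bash
python3 -c "
from workcell import *
hand_in(); print(get_obs()['time_s'])"
```

```text
the job is handed in; nothing more can be done
the job is handed in; nothing more can be done
```

The lid is standing open and the knife is back on its rest. I handed the job in after about 20 s of robot time.

- **What I did:** I gripped the knife from above. The blade went down through the guard's window (its middle about 10 mm to the +y side) at 35° and under the lid's front edge. I levered it over the front wall, then pushed the lid round its arc with the blade tip. Then I backed the knife off and laid it back where I had picked it up.
- **Last checks:** In the pictures the lid stands at about 1.56–1.57 rad and stayed there after the knife left. The knife lies within about a pixel (roughly 2 mm) of where it started. The guard and the bystander items show no movement. The gripper never came near the lid.
- **Forces:** The highest wrist force I read was about 12 N, as the knife was set down; I read it only at the end of each move.
- **Disagreement:** With the knife held, the cameras put its tip 2–4 mm from where the arm's own position said it was. That is slightly over the stated calibration error, and I did not correct for it because the clearances were wide enough.

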